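Clear the leg jig, run the antenna leg out to its length mark and lock the cam

ROBOT

A 6-joint arm with a two-finger parallel gripper is mounted at the origin on the work surface. World frame = base frame: x ahead of the robot, y to its left, z up, the work surface at z = 0. Lengths are in m, angles in rad, forces in N, time in s.
With the tool pointing down it reaches from about 0.375 to 0.975 m from the base axis. Payload 3.8 kg.
Tool frame: the origin (TCP) lies midway between the tips of the shut fingers; the grasp point (between the pads) lies 19 mm behind it; z points along the fingers, y is the line along which they close (so a half turn about z gives the same grasp; the last joint's range is limited). The gripper opens to 85 mm and grips with 20 to 120 N. Pads are 22 mm wide; open, the fingers measure 114 mm over their backs; the gripper's body (76 mm by 85 mm) begins 54 mm behind the grasp point. The pads swing forward as they close: fully open they stand 13 mm farther back than shut.
Start: joints at [1.228, 0.264, 1.604, -0, 1.274, -0.037], TCP at [0.203, 0.644, 0.231] pointing down, gripper open.
Joint ranges: [-2.63, 2.63], [-0.94, 2.18], [0.31, 2.57], [-1.31, 4.45], [0, 2.66], [-2.55, 2.55]. Speed limits (rad/s): [2.57, 2.57, 3.14, 3.14, 3.14, 3.14].

INTERFACE

Orientations are given as a rotation vector (axis times angle).
In Python, from workcell import bot, imaging gives the robot as it stands.
- The arm moves only by the tool step_arm, never from a script. Its argument "series" is a list of rows, each an object of numbers: "grip": the closure, from -1 (fully open) to 1 (shut); "x", "y", "z": the shift along the tool's x, y, z normalised to -1 to 1, where 1 is 500 mm; "ax", "ay", "az": the turn, a rotation vector about the tool's x, y, z normalised to -1 to 1, where 1 is 30 degrees. A call has 1 to 12 rows; each row is the pose to reach, as a shift and turn from the pose commanded when the call began, along the tool's axes at that moment; what a row does not reach only later rows make up. A row lasts 1/10 s, in which the tool goes at most 50 mm and 8.59 degrees, less where a joint would pass 70% of its speed; a pose out of reach is approached as far as the arm can. A call with a number of a shift or a turn outside -1 to 1 is refused whole. A call with a gripper value outside its range is refused whole. The fingers move at their own pace and stop on an object; "force" is the grip in N (left out, the last holds). Time passes only in rows, so rows that repeat a pose let the fingers close. It gives the time, the measured TCP pose, the force, the opening and the grip force at its end, in the units of the state.
- bot.read_state(): the state, without advancing time (a new reading comes with each control period).
- imaging.read_camera(name): name is "side" or "top"; returns a dict with "img" (384x512x3 uint8, red, green, blue), "fx", "fy", "cx", "cy" (pixels), "R" (3x3) and "t" (3): a world point X has camera coordinates R X + t. Camera axes: x right, y down, z forward; pixel columns grow to the right and rows downward; lengths in m; the calibration is good to about 2 mm. A picture is of the moment at which its call begins. There is no depth.
- bot.finish_job(): hands the job in; it is judged then, once.
The state is a dict: "time": time; "q": joint angles; "joint_vel": joint speeds; "joint_torque": joint torques, N m; "tool_pos": TCP position; "tcp_rot": TCP orientation; "wrist_force": force on the tool from outside, world axes, zero at the start; "torque": the same for the moment, N m; "width": opening from 0.0 (shut) to 1.0 (fully open); "grip_force": force on a finger pad.
Only numpy, scipy, OpenCV 4.12 (cv2) and the standard library are available. Lean on these libraries where they do the work, as an engineer would, in place of code of your own. Each camera call takes 0.05 s, during which the arm holds its last target. There are 200 camera calls.

TASK

Put the two wood offcuts lying on the plywood board ahead of the antenna leg's rubber foot into the open steel bin. Then, with its cam lever still open, run the spring-loaded sliding leg out until its wide flange is level with the length mark, and press the cam lever fully home against the collar while the leg stays at the mark. Finish still holding the leg there with the lever shut: do not let go, because the spring would pull it back; leave the hex key set and the screwdriver where they are.

Things in the scene. Friction and masses are not known exactly. Their poses are not given: they have to be found in the camera images.
- jig: Plywood board fixed to the table (400 x 165 x 6 mm, top 6 mm above the table) with the antenna leg on it. Origin on the table under the leg's axis, below the flange's middle when the leg is fully in; its x axis is the direction in which the leg runs out (foot leading), y to the left of that, z up. The board covers x -170 to +230 mm and y -70 to +95 mm. A black anchor block (45 x 60 mm, 56 mm high above the table) stands at x -170 to -125 mm.
- leg (a joint): How far the leg is run out, m: 0 fully in (its start, against a stop), up to 0.12; it slides along the jig's x. A spring pulls it back with 3 N at 0, rising to 5.5 N at 0.1 m, so it does not stay out by itself.
- collar: The black collar and the aluminium flange fixed on the sliding leg. Origin at the flange's centre, 32 mm above the table, axes as the jig's. Flange: upright plate 8 mm thick along x, 100 mm wide along y, 38 mm high. Collar behind it: x -48 to -4 mm, its flat left side face at y +18 mm, 36 mm high; the cam lever is on its other (-y) side. Fingers either side of the collar can also push the leg out against the back of the flange.
- grip (a point): Point on the leg's axis at the middle of the collar, 32 mm above the table and 26 mm behind the flange's centre; axes as the jig's. Half-way between the collar's left side face (18 mm to +y) and the closed lever's outer face (18 mm to -y); with the lever open that face is 32 mm to -y.
- flange (a point): Centre of the flange (mid-thickness, on the leg's axis); it is the leg's pointer: it is to be level, along the jig's x, with the mark.
- foot (a point): Centre of the end face of the leg's round rubber foot (32 mm across), 70 mm ahead of the flange's centre.
- mark: Length mark: small dark steel fin fixed on the board beside the leg, 4 mm thick along x, 24 mm wide, 32 mm high, 65 to 89 mm to the +y side of the leg's axis. Origin at the centre of its underside; axes as the jig's. It stands at a different length each time; the flange passes it with 15 mm to spare.
- cam (a joint): Sliding cam lever, m: 0 fully open, 0.014 fully home against the collar (stop). It starts at 0 to 0.003. It slides along the jig's +y, takes about 7 N to move and stays where it is left.
- lever (a point): Centre of the outer face of the cam lever, an upright steel paddle 36 mm long (along x), 34 mm high and 5 mm thick, on the -y side of the collar; axes as the jig's.
- block_mid (a point): Centre of the longer wood offcut, 44 x 22 x 20 mm (x, y, z), lying flat on the board, about 20 g.
- stub_mid (a point): Centre (10 mm above its underside) of the shorter, stepped wood offcut, 30 x 26 mm, 22 mm high over its rear (-x) half and 14 mm over the rest, lying flat on the board, about 20 g.
- bin: Open steel bin fixed on the table, 150 x 170 mm (x, y), 60 mm high, walls and floor 4 mm. Origin at the centre of its underside.
- hexset: Bystander: hex key set in a black plastic holder, 35 x 90 x 70 mm; origin at its underside.
- screwdriver: Bystander: screwdriver lying on the table.

How it is judged:
By the outcome, as a careful person would: the job done as asked, in the order asked, and still so for the second after the job is handed in, while the arm keeps its last pose, push and grip.
It also fails if it takes over 59 s, if anything falls off the work surface, if the arm or the gripper's body presses on something with over 40 N, if the wrist force passes 120 N, or if a joint passes its speed limit or range.

## Working session

There is one attempt and no reset: what is moved stays moved. The work goes in short steps, Python scripts to look and compute and a tool call to move; the robot and the scene stay as the last step left them, time stands still between calls to the robot, and variables do not carry over. Pictures are saved under pics/ and viewed, at most 10 in all, crops included, and the job is handed in when it is done.

Besides the shell and the picture viewer there is one more tool, called after "Call:" as name(argument=value, ...) on one line, values as JSON. step_arm: Moves the arm, as the interface text tells. Scaled input: -1 to 1 covers 500 mm each way for a shift and 30 degrees each way for a turn. Its arguments: {"type":"object","properties":{"series":{"type":"array","items":{"type":"object","properties":{"grip":{"type":"number"},"x":{"type":"number","minimum":-1,"maximum":1},"y":{"type":"number","minimum":-1,"maximum":1},"z":{"type":"number","minimum":-1,"maximum":1},"ax":{"type":"number","minimum":-1,"maximum":1},"ay":{"type":"number","minimum":-1,"maximum":1},"az":{"type":"number","minimum":-1,"maximum":1}}}},"force":{"type":"number"}},"required":["series"]}

```bash
mkdir -p pics
cat > h.py <<'E'
import numpy as np, cv2
from workcell import bot, imaging
def snap(n,f=None):
    c=imaging.read_camera(n)
    if f: cv2.imwrite('pics/'+f,cv2.cvtColor(c['img'],cv2.COLOR_RGB2BGR))
    return c
def ray(c,u,v,z):
    R=np.array(c['R']);t=np.array(c['t']);o=-R.T@t
    d=R.T@np.array([(u-c['cx'])/c['fx'],(v-c['cy'])/c['fy'],1.])
    return o+d*(z-o[2])/d[2]
def proj(c,X):
    p=np.array(c['R'])@np.array(X)+c['t'];return c['fx']*p[0]/p[2]+c['cx'],c['fy']*p[1]/p[2]+c['cy']
E
python3 - <<'E'
from h import *
for n in('top','side'):
    c=snap(n,n+'0.png');R=np.array(c['R']);print(n,-R.T@c['t'],R.round(2).tolist(),c['fx'])
s=bot.read_state();print(s['tool_pos'],s['tcp_rot'],s['time'])
E
```

```text
top [0.2766424  0.00655029 1.29680021] [[0.02, -1.0, 0.0], [-0.98, -0.02, -0.2], [0.2, -0.0, -0.98]] 475.1593535943076
side [ 0.12763413 -0.42786041  0.72970797] [[0.77, -0.64, 0.01], [-0.47, -0.57, -0.67], [0.44, 0.51, -0.74]] 391.60564482064916
[0.20300079 0.64304765 0.23004669] [-0.47844377 -3.10456127  0.00320845] 0.1
```

View pics/top0.png

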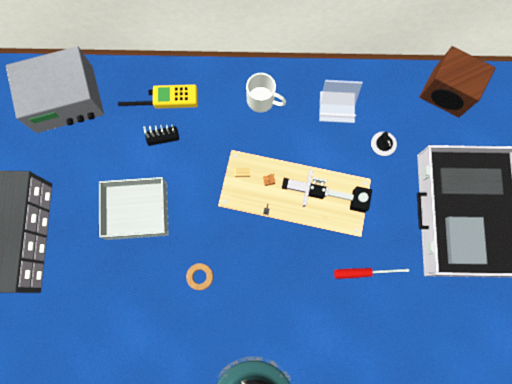

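View pics/side0.png

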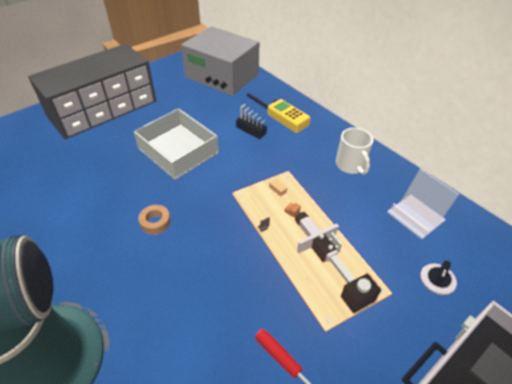

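The board is at top-view (220–370, 152–235). The foot is near (288,184), the flange (308,187), the mark (266,209), the offcuts (243,172) and (269,180), and the bin (133,208). Next I'll fit these with masks and view an enlarged crop.

```bash
cat > m.py <<'E'
from h import *
c=snap('top');im=c['img'];np.save('top.npy',im)
cv2.imwrite('pics/crop1.png',cv2.resize(cv2.cvtColor(im[145:240,210:380],cv2.COLOR_RGB2BGR),None,fx=4.7,fy=4.7,interpolation=cv2.INTER_CUBIC))
hsv=cv2.cvtColor(im,cv2.COLOR_RGB2HSV);print(im[170,228],im[172,243],im[180,269])
m=((hsv[...,0]<35)&(hsv[...,2]>150)&(hsv[...,1]>40)).astype(np.uint8)
m[:140]=0;m[245:]=0;m[:,:200]=0;m[:,385:]=0
m=cv2.morphologyEx(m,cv2.MORPH_CLOSE,np.ones((9,9)))
k=max(cv2.findContours(m,0,1)[0],key=cv2.contourArea)
P=np.array([ray(c,u+.0,v,.006)[:2] for u,v in k[:,0].astype(float)],np.float32)
r=cv2.minAreaRect(P);print('board',r);b=cv2.boxPoints(r);print(b)
# offcuts
hs=hsv[152:236,218:372]
d=((hsv[...,0]<20)&(hsv[...,1]>110)).astype(np.uint8);d[:150]=0;d[238:]=0;d[:,:220]=0;d[:,:]*=1;d[:,300:]=0
for k in cv2.findContours(d,0,1)[0]:
    if cv2.contourArea(k)>8: print('off',cv2.minAreaRect(k),cv2.contourArea(k))
# bin
w=((hsv[...,1]<60)).astype(np.uint8);w[:165]=0;w[250:]=0;w[:,:90]=0;w[:,180:]=0
k=max(cv2.findContours(w,0,1)[0],key=cv2.contourArea)
P=np.array([ray(c,u,v,.06)[:2] for u,v in k[:,0].astype(float)],np.float32);print('bin',cv2.minAreaRect(P))
E
python3 m.py
```

```text
[252 233 171] [244 212 140] [199 129  69]
board ((0.5543833374977112, -0.10549256205558777), (0.4008359909057617, 0.16569887101650238), 78.63263702392578)
[[ 0.43365693 -0.28564954]
 [ 0.59610546 -0.31830862]
 [ 0.67510974  0.07466441]
 [ 0.5126612   0.1073235 ]]
off ((242.0, 175.5), (1.0, 14.0), 90.0) 12.5
off ((268.6756896972656, 179.5540313720703), (10.52153491973877, 11.014732360839844), 80.53767395019531) 96.0
bin ((0.49454015493392944, 0.3270190954208374), (0.15708960592746735, 0.17790085077285767), 4.876462936401367)
```

View pics/crop1.png

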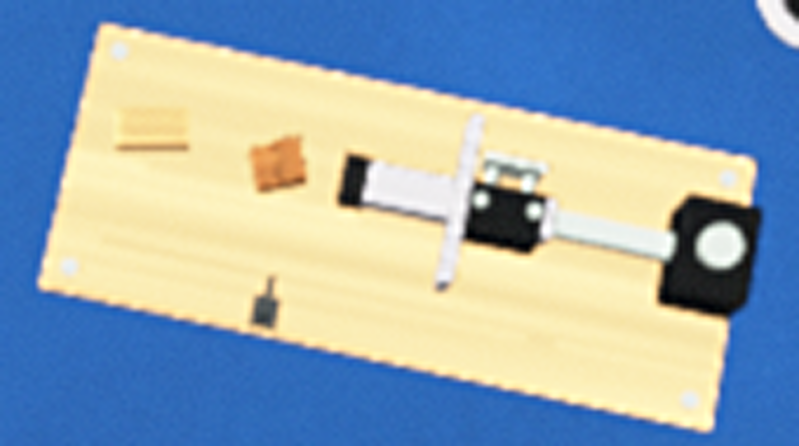

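The crop shows the block's top face centred near (153,126) with its long axis horizontal, the stub near (278,163) rotated, and the mark near (265,305). The fitted board is 400.8 x 165.7 mm, against 400 x 165 given. I'll check known points and enlarge the side view.

```bash
cat >> h.py <<'E'
ex=np.array([.1971,.9804]);ey=np.array([-.9804,.1971]);O=np.array([.5544,-.1055])-.03*ex-.0125*ey
def J(p): d=np.array(p[:2])-O; return np.round(1000*np.array([d@ex,d@ey]),1)
def W(x,y,z): return np.r_[O+ex*x/1000+ey*y/1000,z]
E
python3 - <<'E'
from h import *
c=snap('top');s=snap('side')
f=lambda a,b:(a/4.7+210-.4,b/4.7+145-.4)
print('O',O)
for n,p,z in[('block',(153,126),.026),('stub',(278,163),.024),('foot',(342,181),.032),('flange top near end',(443,287),.04),('flange far',(477,118),.051),('anchor',(665,195),.056)]:
    w=ray(c,*f(*p),z);print(n,w.round(4),J(w))
im=s['img'];cv2.imwrite('pics/side1.png',cv2.resize(cv2.cvtColor(im[165:275,230:360],cv2.COLOR_RGB2BGR),None,fx=5.4,fy=5.4,interpolation=cv2.INTER_CUBIC))
for n,X in[('flange',W(0,0,.032)),('foot',W(70,0,.032)),('fl+y',W(0,50,.051))]:
    p=np.array(proj(s,X));print(n,((p-[230,165])*5.4).round())
b=c['img'][178:215,225:280]
E
```

```text
O [ 0.560742   -0.13737575]
block [0.6062 0.041  0.026 ] [183.9  -9.4]
stub [ 0.5856 -0.0326  0.024 ] [107.6  -3.7]
foot [ 0.5735 -0.0697  0.032 ] [68.9  0.8]
flange top near end [ 0.5103 -0.1273  0.04  ] [-0.  51.5]
flange far [ 0.6076 -0.1463  0.051 ] [  0.5 -47.7]
anchor [ 0.5627 -0.2525  0.056 ] [-112.5  -24.6]
flange [472. 393.]
foot [377. 273.]
fl+y [372. 413.]
```

View pics/side1.png

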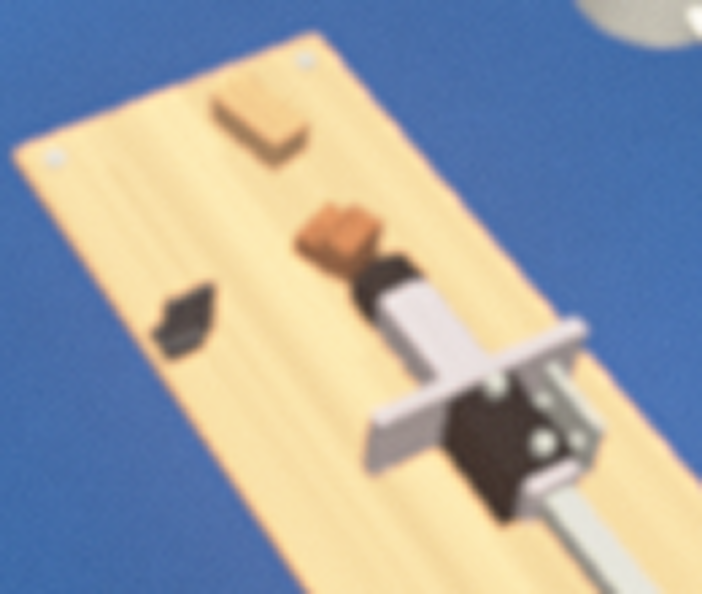

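The board frame checks out to about 1 mm at the foot and the flange ends. The side crop shows the block (260,120), the stub (340,240) and the mark fin (190,315) with its pointed edge towards the leg. I'll add a move-planning helper.

```bash
cat >> h.py <<'E'
from scipy.spatial.transform import Rotation as Rt
def plan(x,y,z,yaw,s=None):
    """shift/turn (normalised) from the present pose to TCP x,y,z with tool y at world angle yaw (deg), tool down"""
    s=s or bot.read_state();R=Rt.from_rotvec(s['tcp_rot'])
    a=np.radians(yaw);Y=np.array([np.cos(a),np.sin(a),0]);Z=np.array([0,0,-1.]);T=Rt.from_matrix(np.c_[np.cross(Y,Z),Y,Z])
    print('shift',(R.inv().apply(np.array([x,y,z])-s['tool_pos'])/.5).round(3),'turn',(np.degrees((R.inv()*T).as_rotvec())/30).round(3))
E
python3 - <<'E'
from h import *
c=snap('top');f=lambda a,b:(a/4.7+210-.4,b/4.7+145-.4)
print('mark',[J(ray(c,*f(a,b),z)) for a,b,z in[(270,288,.03),(265,313,.02)]])
plan(.404,.342,.2,36); plan(.606,.041,.12,0)
E
```

```text
mark [array([96.7, 71.3]), array([96.6, 84.4])]
shift [-0.565 -0.454  0.062] turn [-0.002  0.     1.216]
shift [-1.131 -0.906  0.222] turn [-1.000e-03  1.000e-03  2.416e+00]
```

Call:
step_arm(series=[{"x": -0.565, "y": -0.454, "z": 0.06, "az": 1, "grip": -0.3}, {"x": -0.565, "y": -0.454, "z": 0.06, "az": 1, "grip": -0.3}, {"x": -0.565, "y": -0.454, "z": 0.06, "az": 1, "grip": -0.3}, {"x": -0.565, "y": -0.454, "z": 0.06, "az": 1, "grip": -0.3}, {"x": -0.565, "y": -0.454, "z": 0.06, "az": 1, "grip": -0.3}, {"x": -0.565, "y": -0.454, "z": 0.06, "az": 1, "grip": -0.3}, {"x": -0.565, "y": -0.454, "z": 0.06, "az": 1, "grip": -0.3}, {"x": -0.565, "y": -0.454, "z": 0.06, "az": 1, "grip": -0.3}], force=30)

```text
validation failed for argument at $.se...
```

```bash
python3 -c "
from h import *
s=bot.read_state();print(s['tool_pos'],s['width'],s['time']);plan(.606,.041,.12,0)"
```

```text
[0.20312566 0.6434439  0.23078542] 1.0007302534503124 0.3
shift [-1.131 -0.906  0.222] turn [-1.000e-03  1.000e-03  2.416e+00]
```

The call was refused and the message is cut off. I'll try one row with every field given.

Call:
step_arm(series=[{"x": -0.1, "y": -0.08, "z": 0.01, "ax": 0.0, "ay": 0.0, "az": 0.2, "grip": -0.3}], force=30)

```text
time: 0.4
tool_pos: [0.2289, 0.6058, 0.2276]
tcp_rot: [-0.636, -3.075, -0.005]
wrist_force: [1.9, -0.4, 0.1]
width: 0.86
grip_force: 0.0
```

```bash
python3 -c "
from h import *
plan(.404,.342,.2,38);plan(.606,.041,.12,0)"
```

```text
shift [-0.531 -0.345  0.053] turn [ 0.005 -0.005  0.954]
shift [-1.141 -0.738  0.211] turn [ 0.003 -0.007  2.221]
```

Call:
step_arm(series=[{"x": -0.53, "y": -0.345, "z": 0.05, "ax": 0.0, "ay": 0.0, "az": 0.95, "grip": -0.3}, {"x": -0.53, "y": -0.345, "z": 0.05, "ax": 0.0, "ay": 0.0, "az": 0.95, "grip": -0.3}, {"x": -0.53, "y": -0.345, "z": 0.05, "ax": 0.0, "ay": 0.0, "az": 0.95, "grip": -0.3}, {"x": -0.53, "y": -0.345, "z": 0.05, "ax": 0.0, "ay": 0.0, "az": 0.95, "grip": -0.3}, {"x": -0.53, "y": -0.345, "z": 0.05, "ax": 0.0, "ay": 0.0, "az": 0.95, "grip": -0.3}, {"x": -0.53, "y": -0.345, "z": 0.05, "ax": 0.0, "ay": 0.0, "az": 0.95, "grip": -0.3}, {"x": -0.53, "y": -0.345, "z": 0.05, "ax": 0.0, "ay": 0.0, "az": 0.95, "grip": -0.3}], force=30)

```text
time: 1.1
tool_pos: [0.4067, 0.3346, 0.2021]
tcp_rot: [1.382, 2.82, -0.002]
wrist_force: [-0.1, 1.4, -0.1]
width: 0.655
grip_force: 0.0
```

```bash
python3 -c "
from h import *
s=bot.read_state();print(s['tool_pos'],s['width'],s['time']);plan(.58,.08,.12,10);plan(.606,.041,.12,0)"
```

```text
[0.40668089 0.33461699 0.20205493] 0.6554445293933316 1.1
shift [-0.615 -0.038  0.165] turn [-0.001  0.003  0.927]
shift [-0.708 -0.045  0.165] turn [-0.     0.003  1.26 ]
```

Call:
step_arm(series=[{"x": -0.708, "y": -0.045, "z": 0.165, "ax": 0.0, "ay": 0.0, "az": 0.99, "grip": -0.3}, {"x": -0.708, "y": -0.045, "z": 0.165, "ax": 0.0, "ay": 0.0, "az": 0.99, "grip": -0.3}, {"x": -0.708, "y": -0.045, "z": 0.165, "ax": 0.0, "ay": 0.0, "az": 0.99, "grip": -0.3}, {"x": -0.708, "y": -0.045, "z": 0.165, "ax": 0.0, "ay": 0.0, "az": 0.99, "grip": -0.3}, {"x": -0.708, "y": -0.045, "z": 0.165, "ax": 0.0, "ay": 0.0, "az": 0.99, "grip": -0.3}, {"x": -0.708, "y": -0.045, "z": 0.165, "ax": 0.0, "ay": 0.0, "az": 0.99, "grip": -0.3}, {"x": -0.708, "y": -0.045, "z": 0.165, "ax": 0.0, "ay": 0.0, "az": 0.99, "grip": -0.3}, {"x": -0.708, "y": -0.045, "z": 0.165, "ax": 0.0, "ay": 0.0, "az": 0.99, "grip": -0.3}, {"x": -0.708, "y": -0.045, "z": 0.165, "ax": 0.0, "ay": 0.0, "az": 0.99, "grip": -0.3}])

```text
time: 2.0
tool_pos: [0.6056, 0.0436, 0.119]
tcp_rot: [-2.059, -2.372, 0.001]
wrist_force: [-0.1, 0.7, -0.2]
width: 0.651
grip_force: 0.0
```

```bash
python3 -c "
from h import *
s=bot.read_state();print(s['tool_pos'],s['width'],s['time']);plan(.606,.041,.01,0)"
```

```text
[0.60562116 0.04355007 0.11904536] 0.6510668174018726 2.0
shift [-0.005  0.     0.218] turn [-0.003 -0.     0.269]
```

Call:
step_arm(series=[{"x": -0.005, "y": 0.0, "z": 0.05, "ax": 0.0, "ay": 0.0, "az": 0.27, "grip": -0.3}, {"x": -0.005, "y": 0.0, "z": 0.13, "ax": 0.0, "ay": 0.0, "az": 0.27, "grip": -0.3}, {"x": -0.005, "y": 0.0, "z": 0.19, "ax": 0.0, "ay": 0.0, "az": 0.27, "grip": -0.3}, {"x": -0.005, "y": 0.0, "z": 0.216, "ax": 0.0, "ay": 0.0, "az": 0.27, "grip": -0.3}, {"x": -0.005, "y": 0.0, "z": 0.216, "ax": 0.0, "ay": 0.0, "az": 0.27, "grip": -0.3}, {"x": -0.005, "y": 0.0, "z": 0.216, "ax": 0.0, "ay": 0.0, "az": 0.27, "grip": 1.0}, {"x": -0.005, "y": 0.0, "z": 0.216, "ax": 0.0, "ay": 0.0, "az": 0.27, "grip": 1.0}, {"x": -0.005, "y": 0.0, "z": 0.216, "ax": 0.0, "ay": 0.0, "az": 0.27, "grip": 1.0}, {"x": -0.005, "y": 0.0, "z": 0.216, "ax": 0.0, "ay": 0.0, "az": 0.27, "grip": 1.0}, {"x": -0.005, "y": 0.0, "z": 0.216, "ax": 0.0, "ay": 0.0, "az": 0.27, "grip": 1.0}])

```text
time: 3.0
tool_pos: [0.6077, 0.0433, 0.0144]
tcp_rot: [2.216, 2.223, 0.005]
wrist_force: [-0.2, 1.0, 6.3]
width: 0.249
grip_force: 30.2
```

```bash
python3 -c "
from h import *
s=bot.read_state();print(s['tool_pos'],s['width']*85,s['grip_force'],s['time']);plan(.497,.35,.12,0)"
```

```text
[0.60768781 0.04330475 0.0143915 ] 21.19447488137142 30.194778442382812 3.0
shift [ 0.614 -0.219 -0.212] turn [ 0.008 -0.001  0.005]
```

Call:
step_arm(series=[{"x": 0.0, "y": 0.0, "z": -0.1, "ax": 0.0, "ay": 0.0, "az": 0.0, "grip": 1.0}, {"x": 0.0, "y": 0.0, "z": -0.2, "ax": 0.0, "ay": 0.0, "az": 0.0, "grip": 1.0}, {"x": 0.614, "y": -0.22, "z": -0.22, "ax": 0.0, "ay": 0.0, "az": 0.1, "grip": 1.0}, {"x": 0.614, "y": -0.22, "z": -0.22, "ax": 0.0, "ay": 0.0, "az": 0.0, "grip": 1.0}, {"x": 0.614, "y": -0.22, "z": -0.22, "ax": 0.0, "ay": 0.0, "az": 0.0, "grip": 1.0}, {"x": 0.614, "y": -0.22, "z": -0.22, "ax": 0.0, "ay": 0.0, "az": 0.0, "grip": 1.0}, {"x": 0.614, "y": -0.22, "z": -0.22, "ax": 0.0, "ay": 0.0, "az": 0.0, "grip": 1.0}, {"x": 0.614, "y": -0.22, "z": -0.22, "ax": 0.0, "ay": 0.0, "az": 0.0, "grip": 1.0}, {"x": 0.614, "y": -0.22, "z": -0.22, "ax": 0.0, "ay": 0.0, "az": 0.0, "grip": 1.0}, {"x": 0.614, "y": -0.22, "z": -0.22, "ax": 0.0, "ay": 0.0, "az": 0.0, "grip": 1.0}, {"x": 0.614, "y": -0.22, "z": -0.22, "ax": 0.0, "ay": 0.0, "az": 0.0, "grip": 1.0}, {"x": 0.614, "y": -0.22, "z": -0.22, "ax": 0.0, "ay": 0.0, "az": 0.0, "grip": 1.0}])

```text
time: 4.2
tool_pos: [0.4949, 0.3485, 0.1219]
tcp_rot: [2.218, 2.224, -0.001]
wrist_force: [1.0, -0.3, 1.3]
width: 0.248
grip_force: 29.6
```

```bash
python3 -c "
from h import *
s=bot.read_state();print(s['tool_pos'],s['width']*85,s['grip_force'],s['time']);plan(.497,.35,.03,0);snap('top','top2.png')"
```

```text
[0.49491926 0.34853489 0.12189148] 21.045753539586244 29.627104997634888 4.2
shift [0.003 0.004 0.184] turn [0.    0.001 0.005]
```

View pics/top2.png

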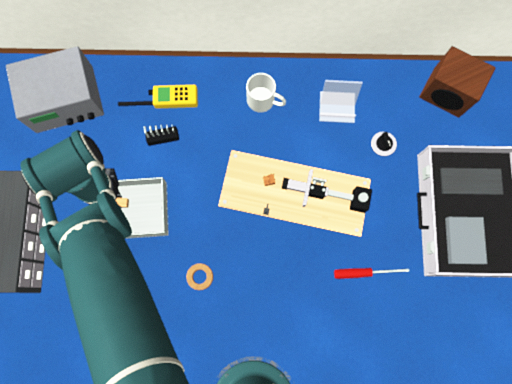

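The block is held over the bin, near pixel (122,202), and the stub is still on the board at (269,180).

Call:
step_arm(series=[{"x": 0.0, "y": 0.0, "z": 0.1, "ax": 0.0, "ay": 0.0, "az": 0.0, "grip": 1.0}, {"x": 0.0, "y": 0.0, "z": 0.17, "ax": 0.0, "ay": 0.0, "az": 0.0, "grip": 1.0}, {"x": 0.0, "y": 0.0, "z": 0.18, "ax": 0.0, "ay": 0.0, "az": 0.0, "grip": 1.0}, {"x": 0.0, "y": 0.0, "z": 0.18, "ax": 0.0, "ay": 0.0, "az": 0.0, "grip": 0.0}, {"x": 0.0, "y": 0.0, "z": 0.18, "ax": 0.0, "ay": 0.0, "az": 0.0, "grip": 0.0}, {"x": 0.0, "y": 0.0, "z": 0.18, "ax": 0.0, "ay": 0.0, "az": 0.0, "grip": 0.0}, {"x": 0.0, "y": 0.0, "z": 0.1, "ax": 0.0, "ay": 0.0, "az": 0.0, "grip": 0.0}, {"x": 0.0, "y": 0.0, "z": 0.0, "ax": 0.0, "ay": 0.0, "az": 0.0, "grip": -0.3}, {"x": 0.0, "y": 0.0, "z": 0.0, "ax": 0.0, "ay": 0.0, "az": 0.0, "grip": -0.3}])

```text
time: 5.15
tool_pos: [0.5007, 0.3536, 0.1326]
tcp_rot: [2.215, 2.222, 0.028]
wrist_force: [0.7, 0.6, 0.1]
width: 0.648
grip_force: 0.0
```

```bash
python3 -c "
from h import *
s=bot.read_state();print(s['tool_pos'],s['width']*85,s['grip_force'],s['time']);plan(.585,-.033,.12,11)"
```

```text
[0.50066243 0.35361294 0.1326189 ] 55.092073993758 0.0 5.15
shift [-0.774  0.166  0.02 ] turn [ 0.031 -0.016 -0.36 ]
```

Call:
step_arm(series=[{"x": -0.774, "y": 0.166, "z": 0.0, "ax": 0.0, "ay": 0.0, "az": -0.36, "grip": -0.3}, {"x": -0.774, "y": 0.166, "z": 0.0, "ax": 0.0, "ay": 0.0, "az": -0.36, "grip": -0.3}, {"x": -0.774, "y": 0.166, "z": 0.0, "ax": 0.0, "ay": 0.0, "az": -0.36, "grip": -0.3}, {"x": -0.774, "y": 0.166, "z": 0.0, "ax": 0.0, "ay": 0.0, "az": -0.36, "grip": -0.3}, {"x": -0.774, "y": 0.166, "z": 0.0, "ax": 0.0, "ay": 0.0, "az": -0.36, "grip": -0.3}, {"x": -0.774, "y": 0.166, "z": 0.0, "ax": 0.0, "ay": 0.0, "az": -0.36, "grip": -0.3}, {"x": -0.774, "y": 0.166, "z": 0.0, "ax": 0.0, "ay": 0.0, "az": -0.36, "grip": -0.3}, {"x": -0.774, "y": 0.166, "z": 0.0, "ax": 0.0, "ay": 0.0, "az": -0.36, "grip": -0.3}, {"x": -0.774, "y": 0.166, "z": 0.0, "ax": 0.0, "ay": 0.0, "az": -0.36, "grip": -0.3}, {"x": -0.774, "y": 0.166, "z": 0.0, "ax": 0.0, "ay": 0.0, "az": -0.36, "grip": -0.3}, {"x": -0.774, "y": 0.166, "z": 0.0, "ax": 0.0, "ay": 0.0, "az": -0.36, "grip": -0.3}])

```text
time: 6.25
tool_pos: [0.579, -0.0363, 0.1227]
tcp_rot: [1.998, 2.424, 0.002]
wrist_force: [-0.6, -0.5, 0.4]
width: 0.648
grip_force: 0.0
```

```bash
python3 -c "
from h import *
s=bot.read_state();print(s['tool_pos'],s['width']*85,s['time']);plan(.585,-.033,.013,11)"
```

```text
[ 0.57900608 -0.03630673  0.12267715] 55.06722164628643 6.25
shift [0.004 0.013 0.219] turn [ 0.002 -0.    -0.   ]
```

Call:
step_arm(series=[{"x": 0.004, "y": 0.013, "z": 0.05, "ax": 0.0, "ay": 0.0, "az": 0.0, "grip": -0.3}, {"x": 0.004, "y": 0.013, "z": 0.13, "ax": 0.0, "ay": 0.0, "az": 0.0, "grip": -0.3}, {"x": 0.004, "y": 0.013, "z": 0.19, "ax": 0.0, "ay": 0.0, "az": 0.0, "grip": -0.3}, {"x": 0.004, "y": 0.013, "z": 0.216, "ax": 0.0, "ay": 0.0, "az": 0.0, "grip": -0.3}, {"x": 0.004, "y": 0.013, "z": 0.216, "ax": 0.0, "ay": 0.0, "az": 0.0, "grip": -0.3}, {"x": 0.004, "y": 0.013, "z": 0.216, "ax": 0.0, "ay": 0.0, "az": 0.0, "grip": 1.0}, {"x": 0.004, "y": 0.013, "z": 0.216, "ax": 0.0, "ay": 0.0, "az": 0.0, "grip": 1.0}, {"x": 0.004, "y": 0.013, "z": 0.216, "ax": 0.0, "ay": 0.0, "az": 0.0, "grip": 1.0}, {"x": 0.004, "y": 0.013, "z": 0.216, "ax": 0.0, "ay": 0.0, "az": 0.0, "grip": 1.0}, {"x": 0.004, "y": 0.013, "z": 0.216, "ax": 0.0, "ay": 0.0, "az": 0.0, "grip": 1.0}])

```text
time: 7.25
tool_pos: [0.5869, -0.034, 0.0162]
tcp_rot: [1.997, 2.421, 0.004]
wrist_force: [-0.2, 0.8, 7.3]
width: 0.291
grip_force: 30.2
```

```bash
python3 -c "
from h import *
s=bot.read_state();print(s['tool_pos'],s['width']*85,s['grip_force'],s['time']);plan(.497,.30,.13,5)"
```

```text
[ 0.58690398 -0.03396676  0.01622707] 24.74214175643208 30.16925275325775 7.25
shift [ 0.69  -0.049 -0.228] turn [0.008 0.001 0.199]
```

Call:
step_arm(series=[{"x": 0.0, "y": 0.0, "z": -0.1, "ax": 0.0, "ay": 0.0, "az": 0.0, "grip": 1.0}, {"x": 0.0, "y": 0.0, "z": -0.2, "ax": 0.0, "ay": 0.0, "az": 0.0, "grip": 1.0}, {"x": 0.69, "y": -0.049, "z": -0.24, "ax": 0.0, "ay": 0.0, "az": 0.2, "grip": 1.0}, {"x": 0.69, "y": -0.049, "z": -0.24, "ax": 0.0, "ay": 0.0, "az": 0.2, "grip": 1.0}, {"x": 0.69, "y": -0.049, "z": -0.24, "ax": 0.0, "ay": 0.0, "az": 0.2, "grip": 1.0}, {"x": 0.69, "y": -0.049, "z": -0.24, "ax": 0.0, "ay": 0.0, "az": 0.2, "grip": 1.0}, {"x": 0.69, "y": -0.049, "z": -0.24, "ax": 0.0, "ay": 0.0, "az": 0.2, "grip": 1.0}, {"x": 0.69, "y": -0.049, "z": -0.24, "ax": 0.0, "ay": 0.0, "az": 0.2, "grip": 1.0}, {"x": 0.69, "y": -0.049, "z": -0.24, "ax": 0.0, "ay": 0.0, "az": 0.2, "grip": 1.0}, {"x": 0.69, "y": -0.049, "z": -0.24, "ax": 0.0, "ay": 0.0, "az": 0.2, "grip": 1.0}, {"x": 0.69, "y": -0.049, "z": -0.24, "ax": 0.0, "ay": 0.0, "az": 0.2, "grip": 1.0}, {"x": 0.69, "y": -0.049, "z": -0.24, "ax": 0.0, "ay": 0.0, "az": 0.2, "grip": 1.0}])

```text
time: 8.45
tool_pos: [0.4951, 0.2992, 0.1338]
tcp_rot: [2.123, 2.315, -0.001]
wrist_force: [-0.2, 0.0, -0.1]
width: 0.294
grip_force: 29.7
```

```bash
python3 -c "
from h import *
s=bot.read_state();print(s['tool_pos'],s['width']*85,s['grip_force'],s['time']);plan(.497,.3,.035,5)"
```

```text
[0.49512288 0.29915502 0.13383478] 25.006355163505177 29.67954307794571 8.45
shift [0.001 0.004 0.198] turn [-0.     0.001 -0.001]
```

Call:
step_arm(series=[{"x": 0.0, "y": 0.0, "z": 0.1, "ax": 0.0, "ay": 0.0, "az": 0.0, "grip": 1.0}, {"x": 0.0, "y": 0.0, "z": 0.18, "ax": 0.0, "ay": 0.0, "az": 0.0, "grip": 1.0}, {"x": 0.0, "y": 0.0, "z": 0.195, "ax": 0.0, "ay": 0.0, "az": 0.0, "grip": 1.0}, {"x": 0.0, "y": 0.0, "z": 0.195, "ax": 0.0, "ay": 0.0, "az": 0.0, "grip": 0.0}, {"x": 0.0, "y": 0.0, "z": 0.195, "ax": 0.0, "ay": 0.0, "az": 0.0, "grip": 0.0}, {"x": 0.0, "y": 0.0, "z": 0.195, "ax": 0.0, "ay": 0.0, "az": 0.0, "grip": 0.0}, {"x": 0.0, "y": 0.0, "z": 0.1, "ax": 0.0, "ay": 0.0, "az": 0.0, "grip": 0.0}, {"x": 0.0, "y": 0.0, "z": 0.0, "ax": 0.0, "ay": 0.0, "az": 0.0, "grip": -0.8}, {"x": 0.0, "y": 0.0, "z": -0.06, "ax": 0.0, "ay": 0.0, "az": 0.0, "grip": -0.8}])

```text
time: 9.35
tool_pos: [0.4977, 0.3016, 0.1705]
tcp_rot: [2.121, 2.314, 0.013]
wrist_force: [0.2, 0.5, 0.9]
width: 0.819
grip_force: 0.0
```

```bash
python3 -c "
from h import *
s=bot.read_state();print(s['tool_pos'],s['width']*85,s['time']);w=W(-19,-2,.14);print(w);plan(*w,-11.4)"
```

```text
[0.497742   0.30158117 0.17054137] 69.63357527611305 9.35
[ 0.5589579  -0.15639755  0.14      ]
shift [-0.923  0.042  0.058] turn [ 0.014 -0.009  0.546]
```

Call:
step_arm(series=[{"x": -0.923, "y": 0.042, "z": 0.0, "ax": 0.0, "ay": 0.0, "az": 0.54, "grip": -0.65}, {"x": -0.923, "y": 0.042, "z": 0.03, "ax": 0.0, "ay": 0.0, "az": 0.54, "grip": -0.65}, {"x": -0.923, "y": 0.042, "z": 0.05, "ax": 0.0, "ay": 0.0, "az": 0.54, "grip": -0.65}, {"x": -0.923, "y": 0.042, "z": 0.05, "ax": 0.0, "ay": 0.0, "az": 0.54, "grip": -0.65}, {"x": -0.923, "y": 0.042, "z": 0.05, "ax": 0.0, "ay": 0.0, "az": 0.54, "grip": -0.65}, {"x": -0.923, "y": 0.042, "z": 0.05, "ax": 0.0, "ay": 0.0, "az": 0.54, "grip": -0.65}, {"x": -0.923, "y": 0.042, "z": 0.05, "ax": 0.0, "ay": 0.0, "az": 0.54, "grip": -0.65}, {"x": -0.923, "y": 0.042, "z": 0.05, "ax": 0.0, "ay": 0.0, "az": 0.54, "grip": -0.65}, {"x": -0.923, "y": 0.042, "z": 0.05, "ax": 0.0, "ay": 0.0, "az": 0.54, "grip": -0.65}, {"x": -0.923, "y": 0.042, "z": 0.05, "ax": 0.0, "ay": 0.0, "az": 0.54, "grip": -0.65}, {"x": -0.923, "y": 0.042, "z": 0.05, "ax": 0.0, "ay": 0.0, "az": 0.54, "grip": -0.65}, {"x": -0.923, "y": 0.042, "z": 0.05, "ax": 0.0, "ay": 0.0, "az": 0.54, "grip": -0.65}])

```text
time: 10.55
tool_pos: [0.5564, -0.1572, 0.14]
tcp_rot: [2.428, 1.993, 0.002]
wrist_force: [0.0, 0.4, 0.3]
width: 0.824
grip_force: 0.0
```

```bash
python3 -c "
from h import *
s=bot.read_state();print(s['tool_pos'],J(s['tool_pos']),s['width']*85,s['time']);plan(*W(-24,-4,.015),-11.4)
c=snap('top');s=snap('side')
a=c['img'][150:240,60:240];b=s['img'][165:275,230:400]
o=[cv2.resize(cv2.cvtColor(i,cv2.COLOR_RGB2BGR),(600,300 if k==0 else 300),interpolation=cv2.INTER_CUBIC) for k,i in enumerate((a,b))]
cv2.imwrite('pics/c3.png',np.vstack(o))"
```

```text
[ 0.5563885  -0.15722276  0.13997701] [-20.3   0.4] 70.00553751350482 10.55
shift [-0.008  0.008  0.25 ] turn [ 0.002 -0.001  0.005]
```

View pics/c3.png

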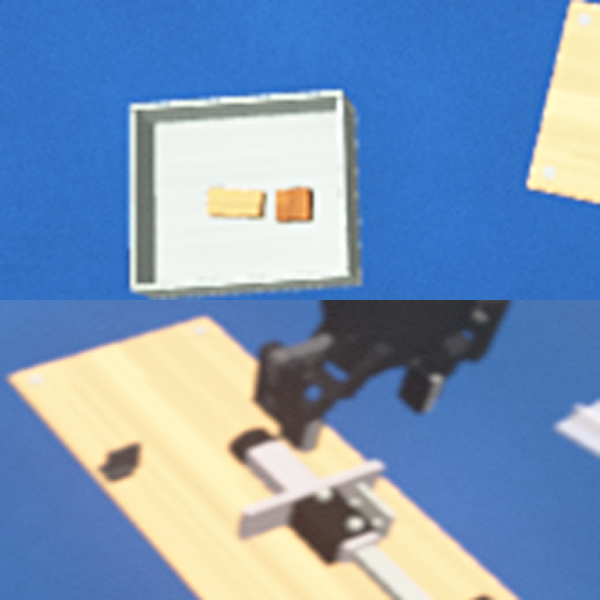

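The top half shows both offcuts in the bin. In the bottom half the gripper is above the collar, and the board ahead of the foot is clear. Next I'll descend behind the flange.

Call:
step_arm(series=[{"x": -0.008, "y": 0.008, "z": 0.06, "ax": 0.0, "ay": 0.0, "az": 0.0, "grip": -0.65}, {"x": -0.008, "y": 0.008, "z": 0.12, "ax": 0.0, "ay": 0.0, "az": 0.0, "grip": -0.65}, {"x": -0.008, "y": 0.008, "z": 0.17, "ax": 0.0, "ay": 0.0, "az": 0.0, "grip": -0.65}, {"x": -0.008, "y": 0.008, "z": 0.21, "ax": 0.0, "ay": 0.0, "az": 0.0, "grip": -0.65}, {"x": -0.008, "y": 0.008, "z": 0.24, "ax": 0.0, "ay": 0.0, "az": 0.0, "grip": -0.65}, {"x": -0.008, "y": 0.008, "z": 0.25, "ax": 0.0, "ay": 0.0, "az": 0.0, "grip": -0.65}, {"x": -0.008, "y": 0.008, "z": 0.25, "ax": 0.0, "ay": 0.0, "az": 0.0, "grip": -0.65}])

```text
time: 11.35
tool_pos: [0.5589, -0.1616, 0.0135]
tcp_rot: [-2.426, -1.994, 0.001]
wrist_force: [0.4, 0.5, 0.1]
width: 0.825
grip_force: 0.0
```

```bash
python3 -c "
from h import *
s=bot.read_state();print(s['tool_pos'],J(s['tool_pos']),s['wrist_force'],s['time']);plan(*W(70,-4,.015),-11.4)"
```

```text
[ 0.55887841 -0.16158068  0.01345823] [-24.1  -2.9] [0.40601498 0.53551858 0.10932392] 11.35
shift [ 0.188  0.003 -0.003] turn [-0.002 -0.     0.008]
```

Push out gradually to TCP x ≈ 70 mm, then measure the flange against the mark.

Call:
step_arm(series=[{"x": 0.015, "y": 0.003, "z": -0.003, "ax": 0.0, "ay": 0.0, "az": 0.0, "grip": -0.65}, {"x": 0.03, "y": 0.003, "z": -0.003, "ax": 0.0, "ay": 0.0, "az": 0.0, "grip": -0.65}, {"x": 0.05, "y": 0.003, "z": -0.003, "ax": 0.0, "ay": 0.0, "az": 0.0, "grip": -0.65}, {"x": 0.07, "y": 0.003, "z": -0.003, "ax": 0.0, "ay": 0.0, "az": 0.0, "grip": -0.65}, {"x": 0.09, "y": 0.003, "z": -0.003, "ax": 0.0, "ay": 0.0, "az": 0.0, "grip": -0.65}, {"x": 0.11, "y": 0.003, "z": -0.003, "ax": 0.0, "ay": 0.0, "az": 0.0, "grip": -0.65}, {"x": 0.13, "y": 0.003, "z": -0.003, "ax": 0.0, "ay": 0.0, "az": 0.0, "grip": -0.65}, {"x": 0.15, "y": 0.003, "z": -0.003, "ax": 0.0, "ay": 0.0, "az": 0.0, "grip": -0.65}, {"x": 0.17, "y": 0.003, "z": -0.003, "ax": 0.0, "ay": 0.0, "az": 0.0, "grip": -0.65}, {"x": 0.188, "y": 0.003, "z": -0.003, "ax": 0.0, "ay": 0.0, "az": 0.0, "grip": -0.65}, {"x": 0.188, "y": 0.003, "z": -0.003, "ax": 0.0, "ay": 0.0, "az": 0.0, "grip": -0.65}])

```text
time: 12.45
tool_pos: [0.5805, -0.0704, 0.0168]
tcp_rot: [2.425, 1.993, 0.002]
wrist_force: [-0.3, -5.2, 1.1]
width: 0.822
grip_force: 2.3
```

```bash
python3 -c "
from h import *
s=bot.read_state();print(s['tool_pos'],J(s['tool_pos']),s['wrist_force'],s['time'])
c=snap('top');s=snap('side')
o=[cv2.resize(cv2.cvtColor(i,cv2.COLOR_RGB2BGR),(700,290),interpolation=cv2.INTER_CUBIC) for i in(c['img'][155:213,220:360],s['img'][170:240,220:389])]
cv2.imwrite('pics/c4.png',np.vstack(o))"
```

```text
[ 0.58045955 -0.07041956  0.01679589] [69.5 -6.1] [-0.31761976 -5.21224197  1.05843301] 12.45
```

View pics/c4.png

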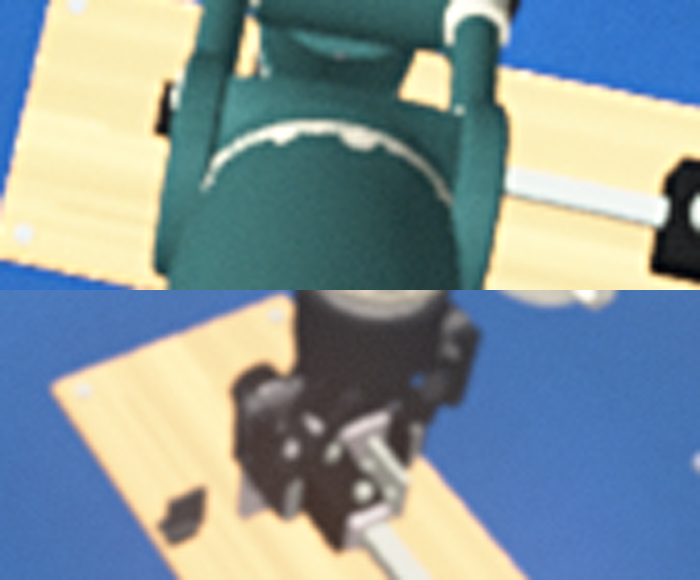

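The foot tip is still visible in the top half at (158,105). In the side half the flange end shows at (250,500) and the mark at (185,515). I'll measure the foot and the mark with masks.

Run:
```python
from h import *
c=snap('top');s=snap('side')
def rows(im,r0,r1,c0,c1):
    for v in range(r0,r1):
        g=im[v,c0:c1].astype(float).sum(1)/3; w=np.clip(np.median(g)-g-25,0,None)
        if w.max()>20: u=(w*np.arange(c0,c1)).sum()/w.sum();print(v,round(u,2),'width',round(w.sum()/w.max(),1),J(ray(c,u,v,.025)))
rows(np.load('top.npy'),202,217,258,274)
def foot(im,c0,c1,name):
    for v in range(c0[1],c1[1]):
        g=im[v,c0[0]:c1[0]].astype(float).mean(1);h=(g.max()+g.min())/2;i=np.argmax(g<h)
        u=c0[0]+i-1+(g[i-1]-h)/(g[i-1]-g[i]);print(name,v,round(u,2),J(ray(c,u,v,.04)))
foot(np.load('top.npy'),(278,181),(291,187),'start');foot(c['img'],(243,173),(254,180),'now')
for p in[(96.7,65,.038),(96.7,89,.038),(96.7,65,.006),(96.7,89,.006)]:
    print(p,((np.array(proj(s,W(*p)))-[230,165])*5.4).round())
```

```text
204 267.27 width 1.4 [97.2 65.1]
205 267.0 width 1.0 [97.4 68. ]
206 266.91 width 1.1 [97.  70.8]
207 266.6 width 1.7 [97.3 73.6]
208 265.94 width 3.6 [98.5 76.7]
209 266.23 width 4.7 [97.1 79.3]
210 266.06 width 4.8 [97. 82.]
211 265.82 width 4.8 [97.1 84.9]
212 265.68 width 4.5 [96.9 87.7]
213 265.51 width 4.4 [96.8 90.4]
214 266.47 width 2.2 [93.6 92.6]
215 258.69 width 2.2 [113.7  99.7]
216 260.55 width 5.6 [108.2 101.4]
start 181 282.41 [70. -3.]
start 182 282.33 [69.7 -0.2]
start 183 282.17 [69.5  2.6]
start 184 282.01 [69.4  5.4]
start 185 281.75 [69.5  8.3]
start 186 281.39 [69.9 11.2]
now 173 252.26 [154.9  -7.5]
now 174 251.98 [155.   -4.6]
now 175 251.74 [155.1  -1.7]
now 176 251.5 [155.1   1.2]
now 177 251.42 [154.7   4. ]
now 178 251.32 [154.4   6.8]
now 179 251.13 [154.3   9.6]
(96.7, 65, 0.038) [213. 277.]
(96.7, 89, 0.038) [163. 298.]
(96.7, 65, 0.006) [210. 324.]
(96.7, 89, 0.006) [161. 345.]
```

The mark reads x = 97.1 mm. The foot face went from 69.7 to 154.9 mm, so the leg is at about 85.1 mm and needs about 12 mm more.

Call:
step_arm(series=[{"x": 0.01, "y": -0.005, "z": 0.004, "ax": 0.0, "ay": 0.0, "az": 0.0, "grip": -0.65}, {"x": 0.02, "y": -0.012, "z": 0.004, "ax": 0.0, "ay": 0.0, "az": 0.0, "grip": -0.65}, {"x": 0.024, "y": -0.012, "z": 0.004, "ax": 0.0, "ay": 0.0, "az": 0.0, "grip": -0.65}, {"x": 0.024, "y": -0.012, "z": 0.004, "ax": 0.0, "ay": 0.0, "az": 0.0, "grip": -0.65}, {"x": 0.024, "y": -0.012, "z": 0.004, "ax": 0.0, "ay": 0.0, "az": 0.0, "grip": -0.65}])

```text
time: 13.15
tool_pos: [0.5767, -0.0584, 0.0144]
tcp_rot: [2.427, 1.992, 0.003]
wrist_force: [0.6, -6.6, 2.8]
width: 0.827
grip_force: 2.5
```

```bash
cat > f.py <<'E'
from h import *
st=bot.read_state();print(st['tool_pos'],J(st['tool_pos']),'W',st['wrist_force'].round(1) if hasattr(st['wrist_force'],'round') else st['wrist_force'],st['width']*85,st['grip_force'],st['time'])
c=snap('top');im=c['img'];r=[]
for v in range(172,179):
    g=im[v,238:250].astype(float).mean(1);h=(g.max()+g.min())/2;i=np.argmax(g<h);u=238+i-1+(g[i-1]-h)/(g[i-1]-g[i]);r.append(J(ray(c,u,v,.04)))
r=np.array(r);print(r.tolist(),'leg',np.median(r[:,0])-69.7)
E
python3 f.py
```

```text
[ 0.57666446 -0.05840001  0.01440627] [80.6 -0. ] W [ 0.6 -6.6  2.8] 70.30638221531908 2.5066448003053665 13.15
[[167.4, -7.6], [167.8, -4.6], [167.4, -1.8], [167.1, 1.0], [167.1, 3.8], [167.6, 6.8], [167.1, 9.6]] leg 97.7
```

Leg is at about 97 mm, on the mark. Now close to press the lever home.

Call:
step_arm(series=[{"x": 0.0, "y": 0.0, "z": 0.0, "ax": 0.0, "ay": 0.0, "az": 0.0, "grip": 0.0}, {"x": 0.0, "y": 0.0, "z": 0.0, "ax": 0.0, "ay": 0.0, "az": 0.0, "grip": 0.4}, {"x": 0.0, "y": 0.0, "z": 0.0, "ax": 0.0, "ay": 0.0, "az": 0.0, "grip": 1.0}, {"x": 0.0, "y": 0.0, "z": 0.0, "ax": 0.0, "ay": 0.0, "az": 0.0, "grip": 1.0}, {"x": 0.0, "y": 0.0, "z": 0.0, "ax": 0.0, "ay": 0.0, "az": 0.0, "grip": 1.0}, {"x": 0.0, "y": 0.0, "z": 0.0, "ax": 0.0, "ay": 0.0, "az": 0.0, "grip": 1.0}, {"x": 0.0, "y": 0.0, "z": 0.0, "ax": 0.0, "ay": 0.0, "az": 0.0, "grip": 1.0}, {"x": 0.0, "y": 0.0, "z": 0.0, "ax": 0.0, "ay": 0.0, "az": 0.0, "grip": 1.0}], force=60)

```text
time: 14.0
tool_pos: [0.5759, -0.0583, 0.0167]
tcp_rot: [2.428, 1.992, 0.0]
wrist_force: [-9.0, -3.5, 20.7]
width: 0.411
grip_force: 59.8
```

```bash
python3 f.py; python3 -c "
from h import *
s=snap('side');c=snap('top')
o=[cv2.resize(cv2.cvtColor(i,cv2.COLOR_RGB2BGR),(700,290),interpolation=cv2.INTER_CUBIC) for i in(c['img'][155:213,220:360],s['img'][170:240,220:389])]
cv2.imwrite('pics/c5.png',np.vstack(o))"
```

```text
[ 0.57593352 -0.05833185  0.01669091] [80.5  0.7] W [-9.  -3.5 20.7] 34.90382009508844 59.82555345632136 14.0
[[167.6, -7.6], [167.9, -4.6], [167.5, -1.8], [167.0, 0.9], [167.3, 3.9], [167.7, 6.8], [167.2, 9.6]] leg 97.8
```

View pics/c5.png

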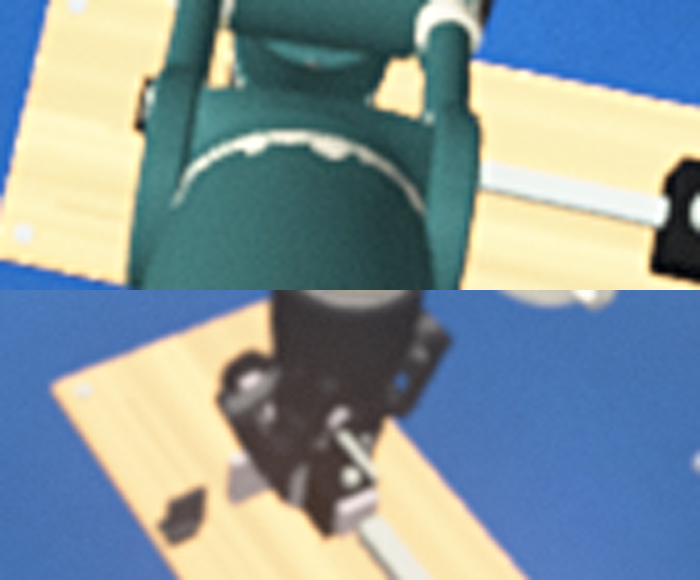

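The opening is 34.9 mm on the 36 mm closed span, and the earlier grasps also read about 1 mm short, so the lever is home. In the side half the flange end is visible beside the finger at (240,480), next to the mark (185,515). I'll cross-check the leg there.

Run:
```python
from h import *
s=snap('side');im=s['img'].astype(float)
for L in(95,97,99): print(L,[np.round(proj(s,W(L+a,50,z)),1).tolist() for a in(4,-4) for z in(.013,.03,.051)])
for v in range(207,223): print(v,im[v,268:290,2].astype(int).tolist())
```

```text
95 [[274.1, 220.0], [274.5, 215.4], [275.0, 209.5], [275.9, 222.4], [276.3, 217.8], [276.8, 212.0]]
97 [[273.7, 219.4], [274.1, 214.8], [274.5, 208.9], [275.4, 221.8], [275.8, 217.2], [276.3, 211.4]]
99 [[273.3, 218.8], [273.6, 214.2], [274.1, 208.3], [275.0, 221.2], [275.4, 216.6], [275.9, 210.8]]
207 [174, 175, 180, 184, 184, 189, 192, 186, 167, 135, 91, 59, 53, 58, 57, 58, 60, 69, 71, 73, 70, 71]
208 [170, 176, 177, 181, 184, 187, 191, 196, 191, 172, 132, 93, 62, 54, 56, 61, 58, 63, 65, 71, 69, 66]
209 [169, 172, 175, 179, 181, 184, 192, 202, 211, 208, 182, 136, 83, 59, 58, 58, 58, 60, 62, 67, 64, 64]
210 [170, 169, 173, 176, 179, 181, 189, 206, 225, 229, 210, 166, 109, 68, 58, 57, 56, 61, 58, 59, 58, 58]
211 [171, 171, 172, 174, 179, 179, 181, 194, 210, 216, 200, 169, 125, 85, 63, 54, 57, 56, 59, 58, 59, 57]
212 [172, 170, 170, 172, 177, 175, 171, 170, 178, 180, 170, 153, 135, 100, 72, 57, 54, 59, 56, 58, 55, 58]
213 [176, 171, 169, 171, 172, 174, 165, 153, 155, 155, 150, 150, 140, 120, 90, 66, 58, 61, 60, 58, 56, 58]
214 [178, 174, 173, 171, 172, 170, 161, 150, 148, 149, 149, 14
[... 236 characters left out ...]
34, 107, 73, 58, 55, 58, 73]
217 [133, 141, 160, 173, 173, 167, 152, 142, 146, 149, 150, 148, 149, 150, 150, 146, 125, 95, 73, 55, 60, 78]
218 [100, 119, 152, 173, 176, 166, 155, 143, 145, 149, 148, 147, 150, 153, 151, 157, 151, 128, 98, 67, 57, 78]
219 [85, 109, 150, 173, 177, 171, 156, 147, 148, 148, 149, 150, 153, 157, 159, 169, 174, 162, 131, 84, 63, 81]
220 [80, 113, 152, 174, 182, 173, 161, 153, 153, 150, 153, 157, 163, 170, 174, 182, 188, 181, 156, 115, 92, 96]
221 [83, 116, 155, 179, 183, 177, 171, 161, 155, 157, 161, 166, 173, 181, 181, 186, 190, 187, 174, 153, 133, 127]
222 [82, 117, 155, 177, 183, 183, 177, 170, 165, 164, 167, 170, 175, 181, 184, 185, 191, 191, 185, 178, 168, 159]
```

Side view gives about 96.5 mm, top view 97.8 mm and TCP travel 96.1 mm, so the leg is level with the mark (97.1) within measurement error. I'll ease the vertical strain a little, hold, and check that it's steady.

Call:
step_arm(series=[{"x": 0.0, "y": 0.0, "z": -0.003, "ax": 0.0, "ay": 0.0, "az": 0.0, "grip": 1.0}, {"x": 0.0, "y": 0.0, "z": -0.003, "ax": 0.0, "ay": 0.0, "az": 0.0, "grip": 1.0}, {"x": 0.0, "y": 0.0, "z": -0.003, "ax": 0.0, "ay": 0.0, "az": 0.0, "grip": 1.0}, {"x": 0.0, "y": 0.0, "z": -0.003, "ax": 0.0, "ay": 0.0, "az": 0.0, "grip": 1.0}, {"x": 0.0, "y": 0.0, "z": -0.003, "ax": 0.0, "ay": 0.0, "az": 0.0, "grip": 1.0}, {"x": 0.0, "y": 0.0, "z": -0.003, "ax": 0.0, "ay": 0.0, "az": 0.0, "grip": 1.0}])

```text
time: 14.8
tool_pos: [0.5759, -0.0584, 0.0168]
tcp_rot: [2.428, 1.992, 0.001]
wrist_force: [-4.4, -3.7, 11.0]
width: 0.406
grip_force: 61.2
```

```bash
python3 f.py
```

```text
[ 0.57593893 -0.05837438  0.01676706] [80.4  0.7] W [-4.4 -3.7 11. ] 34.50985889687093 61.22705764675629 14.8
[[167.5, -7.6], [167.8, -4.7], [167.4, -1.9], [167.0, 0.9], [166.9, 3.8], [167.0, 6.7], [167.1, 9.6]] leg 97.39999999999999
```

Steady, at the mark, with the lever shut, so I'm handing in.

```bash
python3 -c "
from h import *
print(bot.finish_job())"
```

```text
the job is handed in; nothing more can be done
None
```

Job handed in at 14.8 s: both offcuts are in the bin, and the leg is held at about 97 mm, level with the mark (97.1 mm, good to about 1 mm), with the lever judged fully shut from the 34.5 mm finger opening, as the gripper hid it from view.

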